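# Fetch the carving blank from the blocked drawer

### The job

The pine carving blank lies in the half-open drawer, which cannot come out because the stain jar and the pumice tin stand in front of it. Stand both in the drip tray, pull the drawer right out, and lay the blank flat in the corner of the carving board, its long side along the long stop strip and one end at the short strip. Then push the drawer fully shut and stand the jar and the tin back just where each stood at the start, keeping both upright throughout.

Things in the scene. Friction and masses are not known exactly. Their poses are not given: they have to be found in the camera images.
- stain_jar_center (a point): brown glass jar with a black screw cap, 56 mm across and 82 mm high (cap 50 mm across, from 66 mm up), 0.12 kg, loose and standing upright in front of the drawer. The point is on its axis, half-way up (41 mm above its foot); z is its axis. Where it stands at the start is where it must go back
- pumice_tin_center (a point): low round red tin with a silver lid, 52 mm across and 42 mm high, 0.09 kg, loose and standing upright in front of the drawer beside the jar. The point is on its axis, half-way up (21 mm above its foot); z is its axis. Where it stands at the start is where it must go back. Jar and tin stand about 96 mm apart; either may be on the left. The jar is 40 mm taller, so a wide gripper may reach the tin only while the jar is away
- blank_center (a point): sawn pine block, 41 mm wide (x) by 79 mm long (y) by 30 mm high (z), its ends cut a little askew, 0.06 kg, loose in the drawer with its length along the drawer's travel; its front part shows, the rest is under the box's top until the drawer is out. The point is at its centre, 15 mm above its underside
- drawer (a joint): how far the drawer is pulled out of its box, in m: 0 fully shut, 0.115 at its stop, about 0.045 at the start. It slides stiffly (about 1 N) and stays where it is left. The drawer is 116 mm wide and 34 mm deep inside, its floor 16 mm above the bench; its light wooden front is 142 mm wide, 12 mm thick and reaches 72 mm above the bench
- drawer_knob (a point): round dark wooden knob in the middle of the drawer front, 24 mm across, axis level; the point is in the middle of its grip, on its axis, 24 mm out from the drawer front (the knob ends 10 mm further out) and 46 mm above the bench. Its -x axis is the way the drawer is pulled out, y runs along the drawer front, z up
- parts_box: small fixed wooden box that holds the drawer, 146 mm wide (y), 145 mm deep (x), 78 mm high, standing at the back left of the bench. Origin: on the bench below the middle of its open front edge; x points into the box, so -x is the way the drawer comes out. A burr and a rod (up to 9 mm thick) lie on its top, at the back
- drip_tray: shallow fixed sheet-metal tray, 105 mm (x) by 150 mm (y), rim 12 mm high, floor 2 mm thick; room for jar and tin side by side along y. Origin: middle of its underside on the bench. Tray and carving board may have swapped places
- carving_board: fixed plywood board 115 mm (x) by 130 mm (y), 12 mm thick, with two dark stop strips 18 mm wide that stand 8 mm above its face: the long one along its +x edge (running along y), the short one along its +y edge (running along x). Origin: middle of its underside on the bench
- board_corner (a point): inner corner of the two strips, on the board's upper face, axes as the board's: the free face lies towards -x and -y from here. A blank that touches both strips has its centre at x = -20.5 mm, y = -39.5 mm, z = +15 mm from this point, its length along y (either way round)
- carved_branch: a fixed obstacle, not to be handled: rough golden carved branch, about 70 mm thick, that leans up from the carving in the middle of the bench. Its middle line runs from about (0.45, -0.07, 0.10) over (0.52, -0.16, 0.27) and (0.62, -0.34, 0.47) to (0.73, -0.56, 0.87); a lamp head hangs behind it, 0.4 m up. All the work is to the left of it (+y); an arm that starts on the right must pass round its near side, close to the robot (about 0.34 m from the base axis, 0.3 m up)
Mind the look-alikes: they are no part of the job. Leave any pink look-alike of the part that bears blank_center alone.

How it is judged:
On the way, in this order (a step that is already met when the one before it is completed fails the run):
1. jar and tin both stand upright in the drip tray (x of stain_jar_center in the frame of drip_tray between -0.05 and 0.05 m and y of stain_jar_center in the frame of drip_tray between -0.075 and 0.075 m and z of stain_jar_center in the frame of drip_tray between 0.037 and 0.053 m and angle between each of stain_jar_center, pumice_tin_center's own z axis and vertical below 0.15 rad and x of pumice_tin_center in the frame of drip_tray between -0.05 and 0.05 m and y of pumice_tin_center in the frame of drip_tray between -0.075 and 0.075 m and z of pumice_tin_center in the frame of drip_tray between 0.017 and 0.033 m), for 0.2 s.
2. the drawer is pulled right out (value of joint drawer above 0.105 m), for 0.2 s.
3. the blank lies flat in the corner of the carving board (x of blank_center in the frame of board_corner between -0.035 and -0.016 m and y of blank_center in the frame of board_corner between -0.054 and -0.035 m and z of blank_center in the frame of board_corner between 0.01 and 0.02 m and angle between the y axis of blank_center and the y axis of board_corner, either way round below 0.17 rad and angle between blank_center's own z axis and vertical below 0.1 rad), for 0.3 s.
4. the drawer is fully shut (value of joint drawer below 0.005 m), for 0.2 s.
At the end, for the whole second after the job is handed in: The blank lies flat on the carving board, centre within about -4 to +15 mm of touching each strip and within 10 degrees of square; the drawer is shut to within 5 mm; jar and tin each stand upright within 15 mm of where they stood at the start; all is released and at rest (all of step 3 and value of joint drawer below 0.005 m and distance of each of stain_jar_center, pumice_tin_center from where it was at the start of the episode below 0.015 m and angle between each of stain_jar_center, pumice_tin_center's own z axis and vertical below 0.1 rad and linear speed of each of stain_jar, pumice_tin, blank below 0.01 m/s).
It fails at once if the jar or the tin is tipped (angle between any of stain_jar_center, pumice_tin_center's own z axis and vertical above 0.5 rad).
It also fails if it takes over 125 s, if anything falls off the work surface, if the arm or the gripper's body presses on something with over 40 N, if the wrist force passes 120 N, or if a joint passes its speed limit or range.

### The arm

A 6-joint arm with a two-finger parallel gripper is mounted at the origin on a cart in front of the work surface, level with it; the furniture and walls round the work are solid. World frame = base frame: x ahead of the robot, y to its left, z up, the work surface at z = 0. Lengths are in m, angles in rad, forces in N, time in s.
With the tool pointing down it reaches from about 0.275 to 0.725 m from the base axis. Payload 5.6 kg.
Tool frame: the origin (TCP) lies midway between the tips of the shut fingers; the grasp point (between the pads) lies 19 mm behind it; z points along the fingers, y is the direction in which the jaws open and shut (so a half turn about z gives the same grasp; the last joint's range is limited). The gripper opens to 85 mm and grips with 20 to 120 N. Pads are 22 mm wide; open, the fingers measure 114 mm over their backs; the gripper's body (76 mm by 85 mm) begins 54 mm behind the grasp point. The pads swing forward as they close: fully open they stand 13 mm farther back than shut.
Start: joints at [-0.969, 0.255, 0.108, 0, -1.424, -0.285], TCP at [0.171, -0.523, 0.231] pointing down, gripper open.
Joint ranges: [-2.95, 2.95], [-1.21, 1.97], [-1.09, 1.5], [-2.87, 1.71], [-2.94, -0.07], [-3.05, 3.05]. Speed limits (rad/s): [2.57, 2.57, 3.14, 3.14, 3.14, 3.14].

### API

Orientations are given as a unit quaternion [x, y, z, w].
In Python, from station import robot gives the robot as it stands. Calls block until the motion is done:
- robot.move_ptp(position, orientation): joint-space move of the TCP to a pose.
- robot.movel(position, frame=None, max_speed=0.15, stop_force=None): straight line of the TCP; frame=None keeps the orientation; max_speed is the mean speed in m/s. With stop_force (N) it stops when the force on the tool has changed by that much, and returns True; else False.
- robot.move_joints(angles): joint-space move.
- robot.command_gripper(opening): finger opening in m; the grip force is fixed at half the most; returns when the fingers have stopped.
- robot.sleep(seconds).
- robot.ik(position, orientation): joint angles nearest the present ones, or None.
- robot.sense(): the state.
- robot.snapshot(name): name is "scene" or "top" or "wrist"; returns a dict with "color" (384x512x3 uint8, red, green, blue), "fx", "fy", "cx", "cy" (pixels), "world_from_camera" (4x4, takes a point from camera to world coordinates). Camera axes: x right, y down, z forward; pixel columns grow to the right and rows downward; lengths in m; the calibration is good to about 2 mm. A picture is of the moment at which its call begins. There is no depth.
A pose or a line that the arm cannot do raises robot.Unreachable and nothing moves.
- robot.finish_job(): hands the job in, once; it reports no verdict.
Trained networks look in the newest picture that a camera, given by its name, has taken for a name from the list of things; names that differ only in an ending like _2 or _b are one class to them, and where a whole thing is asked for, a point or a joint stands for the part that bears it (a point fixed in the world has none). Each returns a list of dicts, best first, with "conf" (0 to 1); they miss things now and then, are a little off and sometimes report something else, mostly with a low value. They report only what shows in the picture. A call takes as long as a camera call. They do not tell look-alikes from the thing itself.
- robot.boxes_of(query, camera): "location" ([column, row] in pixels, amid what is visible of it).
The state is a dict: "time": time; "qpos": joint angles; "qvel": joint speeds; "tau": joint torques, N m; "eef_pos": TCP position; "tool_rot": TCP orientation; "ft_force": force on the tool from outside, world axes, zero at the start; "torque": the same for the moment, N m; "opening": finger opening in m.
Only numpy, scipy, OpenCV 4.12 (cv2) and the standard library are available. Lean on these libraries where they do the work, as an engineer would, in place of code of your own. Each camera call takes 0.05 s, during which the arm holds its last target.

## Working session

There is one attempt and no reset: what is moved stays moved. The work goes in short steps, each a Python script; the robot and the scene stay as the last script left them, time stands still between calls to the robot, and variables do not carry over. Pictures are saved under pics/ and viewed, and the job is handed in when it is done.

```bash
ls; mkdir -p pics
python3 - <<'E'
from station import robot
import cv2,numpy as np
for n in ["scene","top","wrist"]:
    s=robot.snapshot(n); cv2.imwrite(f"pics/{n}0.png",s["color"][:,:,::-1])
    print(n,s["fx"],s["cx"],s["cy"],np.round(s["world_from_camera"],3).tolist())
    for q in ["stain_jar_center","pumice_tin_center","blank_center","drawer_knob","parts_box","drip_tray","carving_board","board_corner"]:
        try:
            print(q,[(np.round(d["location"],1).tolist(),round(d["conf"],2)) for d in robot.boxes_of(q,n)])
        except Exception as e: print(q,e)
print(robot.sense())
E
```

```text
pics
scene 349.0578287298276 258.12421699563487 191.5876419612089 [[-0.894, -0.368, 0.257, 0.314], [-0.449, 0.733, -0.511, 0.493], [-0.0, -0.572, -0.82, 0.823], [0.0, 0.0, 0.0, 1.0]]
stain_jar_center [([204.6, 297.5], 0.79), ([190.4, 266.1], 0.74)]
pumice_tin_center [([282.7, 277.1], 0.74), ([224.1, 257.4], 0.71)]
blank_center [([245.8, 142.7], 0.67), ([178.9, 260.9], 0.52)]
drawer_knob [([188.0, 269.4], 0.8)]
parts_box [([156.8, 246.5], 0.95)]
drip_tray [([253.5, 338.1], 0.82)]
carving_board [([283.1, 277.7], 0.88), ([185.7, 267.8], 0.6), ([176.8, 261.6], 0.43)]
board_corner [([284.0, 275.1], 0.55)]
top 404.3681398121351 257.8040108498631 192.59239923636542 [[-0.28, -0.924, 0.26, 0.229], [-0.96, 0.27, -0.075, 0.103], [-0.001, -0.271, -0.963, 1.179], [0.0, 0.0, 0.0, 1.0]]
stain_jar_center [([160.5, 218.1], 0.73)]
pumice_tin_center [([195.5, 206.2], 0.55)]
blank_center [([160.0, 180.7], 0.65), ([295.2, 140.7], 0.44)]
drawer_knob [([169.9, 189.4], 0.98)]
parts_box [([160.0, 162.8], 0.68)]
drip_tray [([162.4, 265.8], 0.57)]
carving_board [([212.2, 252.5], 0.7)]
board_corner [([212.5, 25
[... 280 characters left out ...]
]
carving_board []
board_corner []
{'time': 1.35, 'qpos': array([-9.69378672e-01,  2.55082842e-01,  1.08188841e-01,  2.32601580e-05,
       -1.42392269e+00, -2.84598126e-01]), 'qvel': array([-0.00017601,  0.00036388, -0.00138648, -0.00070776,  0.00028437,
       -0.0005277 ]), 'tau': array([ 6.45842883e-04, -3.86407113e+01,  2.38070351e+01,  5.36796033e+00,
       -5.52723868e-04, -8.28800388e-07]), 'eef_pos': array([ 0.17135602, -0.52260695,  0.23129134]), 'tool_rot': array([-1.57749762e-01,  9.87479120e-01,  4.26652175e-06, -1.47584111e-05]), 'ft_force': array([ 0.35327317, -0.15699064, -0.02118187]), 'torque': array([-0.05242566, -0.03595477,  0.01064299]), 'opening': 0.08513174736926828}
```

View pics/scene0.png

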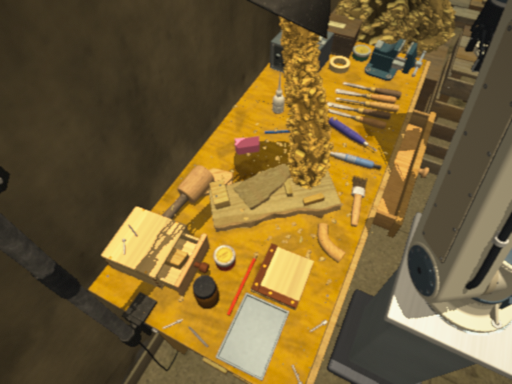

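View pics/top0.png

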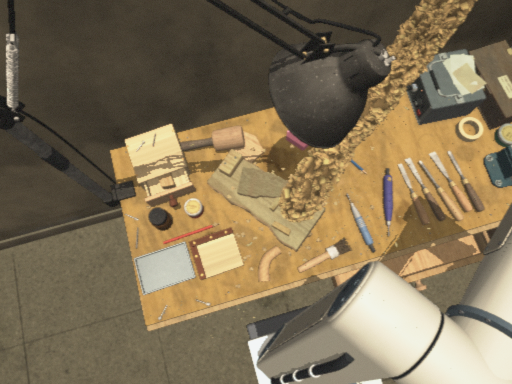

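Run:
```python
import cv2
a=cv2.imread("pics/scene0.png")[190:380,90:330]; cv2.imwrite("pics/s0c.png",cv2.resize(a,None,fx=3.1,fy=3.1,interpolation=cv2.INTER_CUBIC))
a=cv2.imread("pics/top0.png")[115:325,105:265]; cv2.imwrite("pics/t0c.png",cv2.resize(a,None,fx=2.85,fy=2.85,interpolation=cv2.INTER_CUBIC))
```

```text
(no output)
```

View pics/s0c.png

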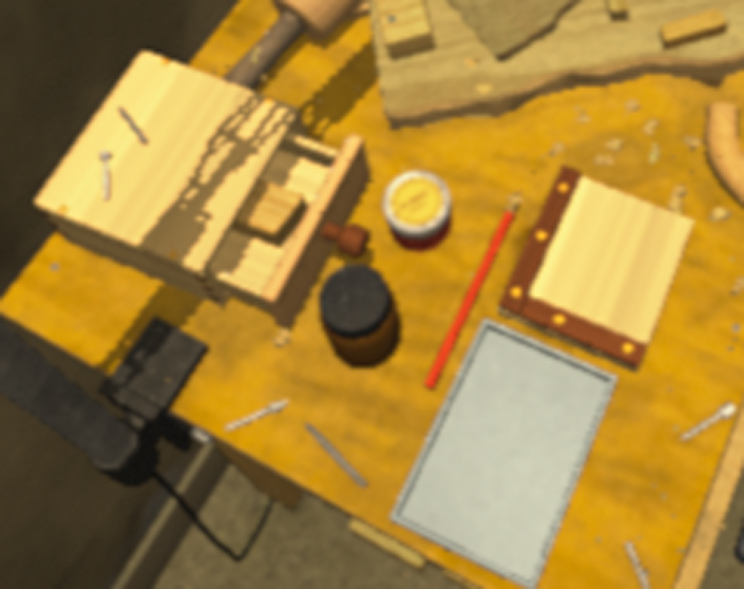

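View pics/t0c.png

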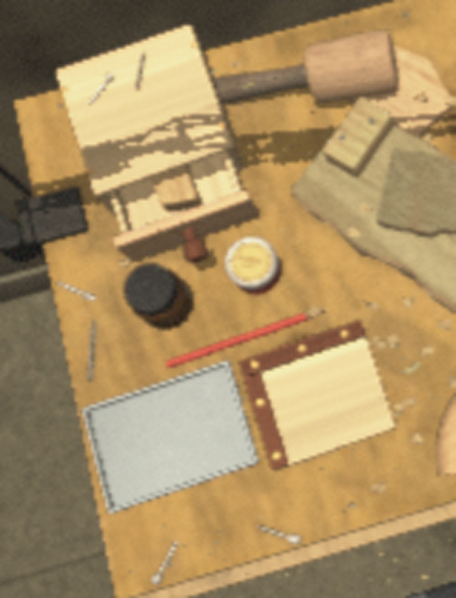

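```bash
cat > h.py <<'E'
import numpy as np, cv2
from scipy.spatial.transform import Rotation as R
from station import robot
def ray(s,px,z):
    T=s["world_from_camera"]; d=T[:3,:3]@np.array([(px[0]-s["cx"])/s["fx"],(px[1]-s["cy"])/s["fy"],1]); o=T[:3,3]
    return o+d*(z-o[2])/d[2]
def proj(s,P):
    T=np.linalg.inv(s["world_from_camera"]); p=(T[:3,:3]@np.asarray(P,float).reshape(-1,3).T).T+T[:3,3]
    return np.c_[p[:,0]/p[:,2]*s["fx"]+s["cx"],p[:,1]/p[:,2]*s["fy"]+s["cy"]]
def quat(yaw):  # tool down, jaw axis (tool y) at angle yaw of world x  (mod pi)
    y=np.array([np.cos(yaw),np.sin(yaw),0]); z=np.array([0,0,-1.]); x=np.cross(y,z)
    return R.from_matrix(np.c_[x,y,z]).as_quat()
def save(s,name,crop=None,f=1):
    a=s["color"][:,:,::-1]
    if crop: a=a[crop[1]:crop[3],crop[0]:crop[2]]
    cv2.imwrite("pics/"+name,cv2.resize(a,None,fx=f,fy=f,interpolation=cv2.INTER_CUBIC))
E
python3 - <<'E'
from h import *
S=robot.snapshot("scene");T=robot.snapshot("top")
sc=lambda p:(90+p[0]/3.1-.34,190+p[1]/3.1-.34); tc=lambda p:(105+p[0]/2.85-.32,115+p[1]/2.85-.32)
def cmp(n,a,b,z):
    print(n,np.round(ray(S,sc(a),z)[:2],4) if a else "",np.round(ray(T,tc(b),z)[:2],4) if b else "")
cmp("boxbackL",(38,204),(57,72),.078);cmp("boxbackR",(147,52),(190,27),.078)
cmp("boxfrL",(215,275),(97,193),.078);cmp("boxfrR",(300,110),(235,150),.078)
cmp("drL",(275,303),(115,240),.072);cmp("drR",(362,142),(255,198),.072)
for n,a,b in [("trayTL",(487,322),None)]: pass
cmp("tray+x-y",(487,322),(228,365),.012);cmp("tray-x-y",(615,378),(257,463),.012);cmp("tray-x+y",(533,585),(110,508),.012);cmp("tray+x+y",(397,517),(85,410),.012)
cmp("bd+x+y",(503,308),(244,365),.02);cmp("bd+x-y",(567,170),(362,322),.02);cmp("bd-x+y",(640,365),(283,467),.02);cmp("bd-x-y",(690,222),(393,427),.012);cmp("inner",(530,298),(263,377),.012)
cmp("jartop",(356,299),(151,290),.082);cmp("tintop",(418,202),(252,264),.042)
cmp("knobend",(360,240),(195,252),.046)
E
```

```text
boxbackL [0.7891 0.3514] [0.7901 0.3479]
boxbackR [0.8005 0.2071] [0.8011 0.2049]
boxfrL [0.6386 0.3373] [0.6504 0.3348]
boxfrR [0.659  0.1966] [0.656  0.1917]
drL [0.5909 0.3339] [0.5997 0.3288]
drR [0.6029 0.1965] [0.6031 0.1848]
tray+x-y [0.4608 0.2613] [0.4586 0.258 ]
tray-x-y [0.357 0.256] [0.3553 0.2531]
tray-x+y [0.3509 0.4045] [0.3536 0.4023]
tray+x+y [0.4529 0.4093] [0.4546 0.4067]
bd+x+y [0.4535 0.2486] [0.4525 0.2414]
bd+x-y [0.4595 0.1226] [0.4616 0.1154]
bd-x+y [0.344  0.2415] [0.3435 0.2283]
bd-x-y [0.3531 0.1163] [0.3516 0.1137]
inner [0.4399 0.2299] [0.4367 0.2267]
jartop [0.5379 0.3081] [0.5371 0.3036]
tintop [0.5477 0.21  ] [0.546  0.2067]
knobend [0.5704 0.2584] [0.5733 0.2588]
```

Run:
```python
from h import *
s=robot.sense();p=s["eef_pos"];u=p[:2]/np.hypot(*p[:2])
robot.movel([*(u*.34),.30],max_speed=.25)
q=robot.sense()["qpos"];print(np.round(q,3))
tgt=[.34*np.cos(.6),.34*np.sin(.6)]
q2=q.copy(); q2[0]+=.6-np.arctan2(u[1],u[0]); print(q2[0])
robot.move_joints(q2)
print(robot.sense()["time"],robot.sense()["eef_pos"])
for P,y in [((.5375,.306,.026),1.65),((.5375,.306,.026),1.65-np.pi),((.41,.37,.028),.08),((.41,.37,.028),.08+np.pi)]:
    j=robot.ik(P,quat(y)); print(P,y,None if j is None else np.round(j,2))
```

```text
[-0.783 -0.188 -0.183 -0.    -1.576 -0.471]
1.071025374794741
4.45 [0.28118698 0.19191542 0.29937629]
(0.5375, 0.306, 0.026) 1.65 [ 0.77  0.52 -0.04  0.   -1.01 -2.26]
(0.5375, 0.306, 0.026) -1.4915926535897932 [ 0.77  0.52 -0.04  0.   -1.01  0.88]
(0.41, 0.37, 0.028) 0.08 [ 1.02  0.41 -0.22  0.   -0.94  2.2 ]
(0.41, 0.37, 0.028) 3.221592653589793 [ 1.02  0.41 -0.22  0.   -0.94 -0.94]
```

Run:
```python
from h import *
robot.move_ptp([.46,.27,.30],quat(-1.49))
W=robot.snapshot("wrist");S=robot.snapshot("top")
print(np.round(W["world_from_camera"],3).tolist())
save(W,"w1.png",f=1.5)
for n,z in [("stain_jar_center",.041),("pumice_tin_center",.021),("blank_center",.031),("drawer_knob",.046)]:
    print(n,[(np.round(d["location"],1),np.round(ray(W,d["location"],z)[:2],4),round(d["conf"],2)) for d in robot.boxes_of(n,"wrist")])
np.save("w1.npy",W,allow_pickle=True)
```

```text
[[0.079, -0.955, -0.287, 0.533], [-0.997, -0.076, -0.022, 0.274], [-0.0, 0.288, -0.958, 0.443], [0.0, 0.0, 0.0, 1.0]]
stain_jar_center [(array([226.6,  88.7]), array([0.5394, 0.3061]), 0.71)]
pumice_tin_center [(array([309.7,  85.6]), array([0.5512, 0.2076]), 0.93)]
blank_center [(array([272.4,   5. ]), array([0.6317, 0.2612]), 0.73)]
drawer_knob [(array([266.1,  23.4]), array([0.6099, 0.2668]), 0.82), (array([265.3,  22.8]), array([0.6104, 0.2677]), 0.59)]
```

View pics/w1.png

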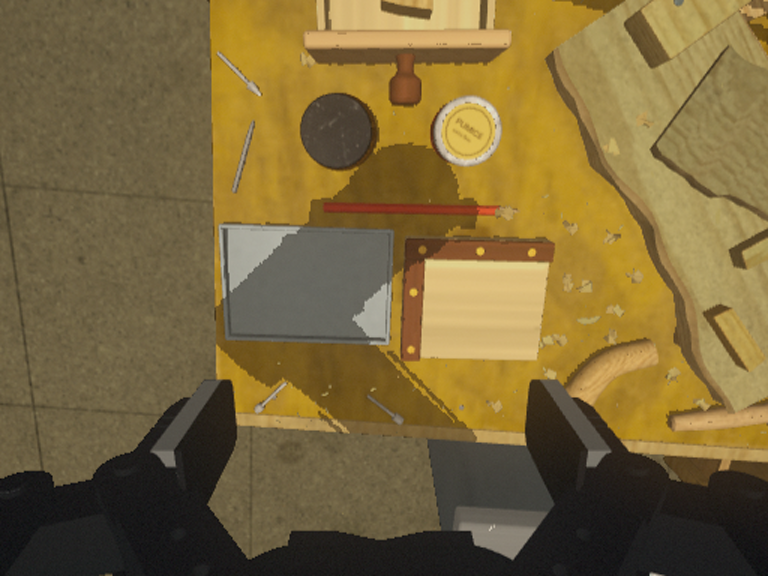

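Run:
```python
from h import *
W=np.load("w1.npy",allow_pickle=True).item()
f=lambda n,p,z: print(n,np.round(ray(W,((p[0]+.5)/1.5-.5,(p[1]+.5)/1.5-.5),z)[:2],4))
f("jar",(338,131),.082);f("tin",(467.5,130),.042)
f("knob L",(390,92),.046);f("knobR",(420,92),.046);f("knobend",(405,106),.046);f("dfL",(306,46),.072);f("dfR",(511,46),.072)
for n,p in [("++",(219,225)),("+-",(393,229)),("--",(390,345)),("-+",(226,340))]: f("tray"+n,p,.012)
for n,p,z in [("++",(405,238),.02),("+-",(553,242),.02),("-+",(402,361),.02),("--",(538,361),.012),("inner",(426,260),.014),("innerx-",(547,262),.014),("inner-",(422,359),.014)]: f("board"+n,p,z)
# tin lid & jar overlay check
a=W["color"][:,:,::-1].copy(); a=cv2.resize(a,None,fx=1.5,fy=1.5)
g=cv2.cvtColor(a,cv2.COLOR_BGR2GRAY)
print(cv2.HoughCircles(g[60:200,270:530],cv2.HOUGH_GRADIENT,1,60,param1=100,param2=20,minRadius=25,maxRadius=48))
```

```text
jar [0.5401 0.3044]
tin [0.5495 0.2087]
knob L [0.5714 0.2704]
knobR [0.5732 0.2481]
knobend [0.5626 0.2583]
dfL [0.5933 0.3299]
dfR [0.6043 0.1912]
tray++ [0.4557 0.4093]
tray+- [0.4642 0.258 ]
tray-- [0.3554 0.2514]
tray-+ [0.3482 0.4044]
board++ [0.4585 0.2474]
board+- [0.4652 0.1197]
board-+ [0.3436 0.2394]
board-- [0.3502 0.1106]
boardinner [0.4394 0.2266]
boardinnerx- [0.4461 0.1196]
boardinner- [0.3444 0.2203]
[[[ 67.5  71.5  39.3]
  [196.5  71.5  33.2]]]
```

```bash
cat >> h.py <<'E'
YB=-1.492; YT=np.pi+.06
def st(m=""):
    s=robot.sense(); print(m,"t",s["time"],"p",np.round(s["eef_pos"],4),"f",np.round(s["ft_force"],1),"open",round(s["opening"],4)); return s
E
python3 - <<'E'
from h import *
robot.command_gripper(.078)
j=[.539,.305]
robot.move_ptp([*j,.15],quat(YB))
print(robot.movel([*j,.026],max_speed=.12,stop_force=8)); st()
robot.command_gripper(.0); st("grip")
robot.movel([*j,.13],max_speed=.15); st("lift")
robot.move_ptp([.4035,.373,.13],quat(YT)); st()
save(robot.snapshot("scene"),"s2.png",(90,190,330,380),3)
E
```

```text
False
 t 8.0917 p [0.5396 0.3055 0.0271] f [ 0.3 -0.4 -0.3] open 0.0779
grip t 8.4333 p [0.5399 0.3055 0.0273] f [0.2 0.6 6.1] open 0.0527
lift t 9.275 p [0.5382 0.3046 0.1285] f [-0.3  0.1 -1.7] open 0.0528
 t 10.9 p [0.4036 0.3728 0.1297] f [ 0.1 -0.3 -2.6] open 0.0527
```

View pics/s2.png

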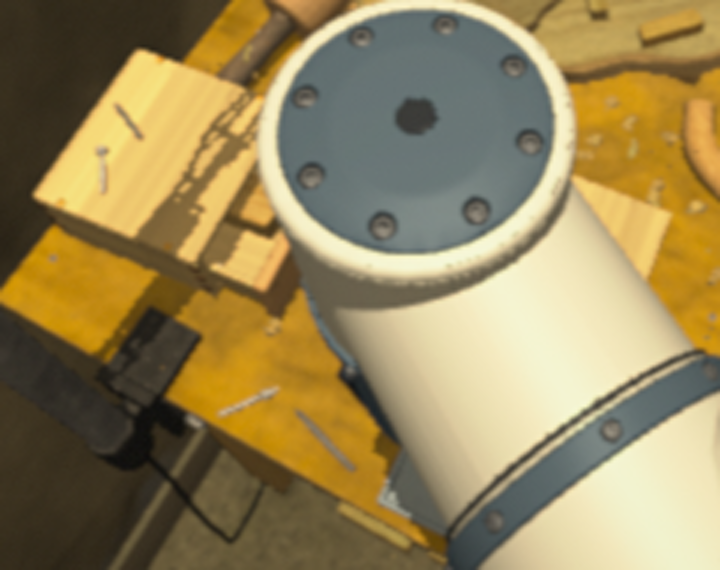

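Run:
```python
from h import *
print(robot.movel([.4035,.373,.045],max_speed=.12))
print(robot.movel([.4035,.373,.025],max_speed=.03,stop_force=3)); st()
robot.command_gripper(.075); st("rel")
robot.movel([.4035,.373,.15],max_speed=.15)
t=[.5485,.208]
robot.move_ptp([*t,.13],quat(YB))
W=robot.snapshot("wrist"); save(W,"w3.png",f=1.5)
print(robot.movel([*t,.006],max_speed=.10,stop_force=8)); st()
robot.command_gripper(.0); st("grip")
```

```text
False
True
 t 12.3417 p [0.4034 0.373  0.0293] f [-1.5 -1.   4.1] open 0.0527
rel t 12.6917 p [0.4028 0.3723 0.0285] f [ 0.6 -0.4 -0.8] open 0.075
False
 t 16.825 p [0.549  0.2083 0.0067] f [-0.6  0.2 -0.2] open 0.0747
grip t 17.1667 p [0.5491 0.2083 0.0068] f [-1.2  0.5  4.1] open 0.0504
```

View pics/w3.png

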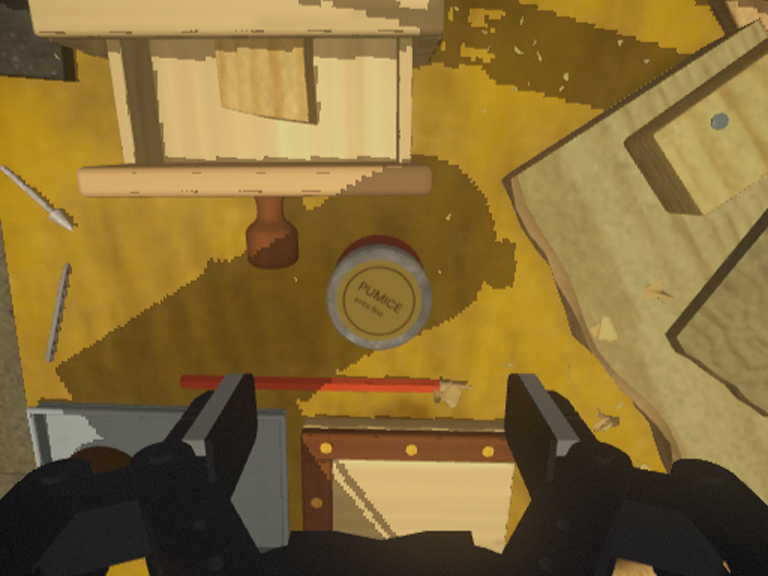

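Run:
```python
from h import *
robot.movel([.5485,.208,.11],max_speed=.15); st("lift")
p=[.4085,.291]
robot.move_ptp([*p,.11],quat(YT))
robot.movel([*p,.025],max_speed=.12)
print(robot.movel([*p,.003],max_speed=.03,stop_force=3)); st()
robot.command_gripper(.066); st("rel")
robot.movel([*p,.14],max_speed=.15)
robot.move_ptp([.47,.20,.30],quat(YB))
W=robot.snapshot("wrist"); save(W,"w4.png",f=1.5); np.save("w4.npy",W,allow_pickle=True)
for n,z in [("stain_jar_center",.041),("pumice_tin_center",.021),("blank_center",.031),("drawer_knob",.046)]:
    print(n,[(np.round(d["location"],1),np.round(ray(W,d["location"],z)[:2],4),round(d["conf"],2)) for d in robot.boxes_of(n,"wrist")])
st()
```

```text
lift t 18.0083 p [0.5476 0.2077 0.1086] f [ 0.3 -0.1 -1.3] open 0.0507
True
 t 21.0833 p [0.4085 0.291  0.0088] f [-1.  -0.7  5.2] open 0.0507
rel t 21.3833 p [0.4079 0.2904 0.0081] f [ 0.4 -0.3 -0.1] open 0.0662
stain_jar_center [(array([114.3, 204.6]), array([0.3972, 0.3714]), 0.76), (array([265.5, 202.1]), array([0.4156, 0.1794]), 0.32)]
pumice_tin_center [(array([181.6, 196.2]), array([0.4087, 0.29  ]), 0.63)]
blank_center [(array([210.7,   4.6]), array([0.6359, 0.2594]), 0.6)]
drawer_knob [(array([201.6,  24.1]), array([0.613 , 0.2665]), 0.71), (array([266.1, 198.6]), array([0.4218, 0.1793]), 0.54)]
 t 24.25 p [0.4699 0.2001 0.2998] f [-0.5  0.3 -1.2] open 0.066
```

View pics/w4.png

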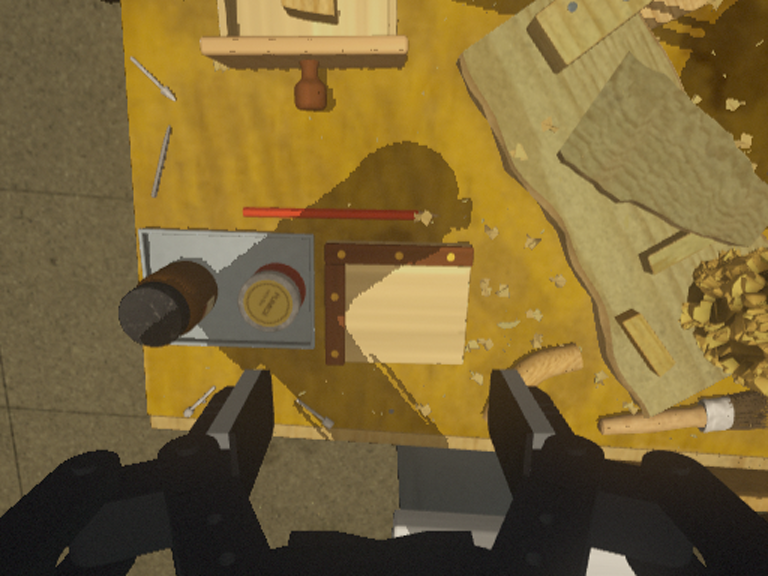

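Run:
```python
from h import *
W=np.load("w4.npy",allow_pickle=True).item()
f=lambda n,p,z: print(n,np.round(ray(W,((p[0]+.5)/1.5-.5,(p[1]+.5)/1.5-.5),z)[:2],4))
f("end",(311,110),.046);f("L",(294.5,95),.046);f("R",(327,95),.046)
robot.command_gripper(.055)
k=np.array([.573,.2595]); a=.08; u=np.array([np.cos(a),np.sin(a)])
robot.move_ptp([*k,.13],quat(YB))
print(robot.movel([*k,.026],max_speed=.12,stop_force=8)); st()
robot.command_gripper(0.); st("grip")
e=k-u*.068
print(robot.movel([*e,.026],max_speed=.06,stop_force=25)); st()
print(robot.movel([*(e-u*.008),.026],max_speed=.02,stop_force=8)); st()
robot.command_gripper(.05); st()
robot.movel([*(robot.sense()["eef_pos"][:2]),.16],max_speed=.15)
robot.move_ptp([.50,.25,.26],quat(YB))
W=robot.snapshot("wrist"); save(W,"w5.png",f=1.5); np.save("w5.npy",W,allow_pickle=True)
```

```text
end [0.5637 0.2586]
L [0.5732 0.2712]
R [0.5751 0.2471]
False
 t 26.375 p [0.5737 0.2599 0.0272] f [ 0.3 -0.2  0.3] open 0.0549
grip t 26.775 p [0.5737 0.2605 0.027 ] f [-1.2  2.2  4. ] open 0.0213
False
 t 28.0583 p [0.5056 0.2548 0.027 ] f [-1.1  4.5  7.8] open 0.0217
True
 t 28.3417 p [0.5037 0.2548 0.027 ] f [ 0.6 -1.1  2.1] open 0.0215
 t 28.725 p [0.504  0.2559 0.0272] f [ 0.7 -0.5  0.3] open 0.0499
```

View pics/w5.png

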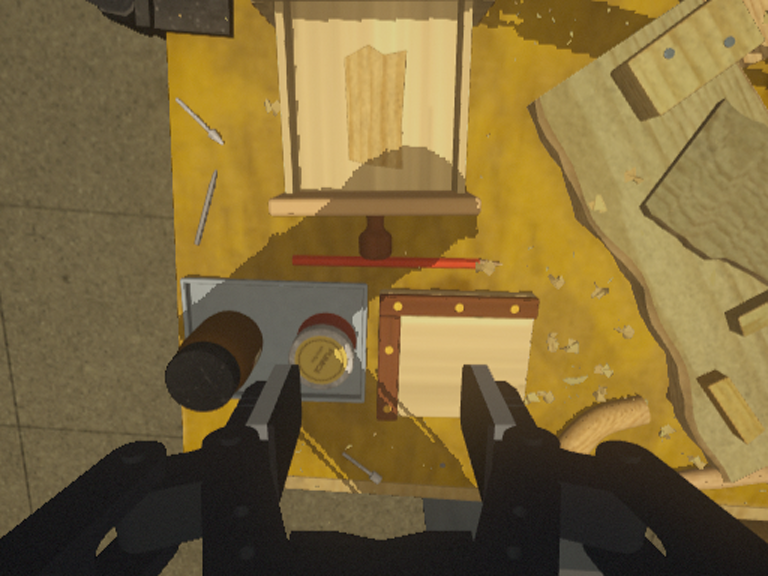

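Run:
```python
from h import *
W=np.load("w5.npy",allow_pickle=True).item()
f=lambda p,z: ray(W,((p[0]+.5)/1.5-.5,(p[1]+.5)/1.5-.5),z)[:2]
P=np.array([f(p,.046) for p in [(346,51),(407,51),(404,168),(346,161)]])
print(np.round(P,4),np.round(P.mean(0),4)); d=(P[0]+P[1]-P[2]-P[3]);print("yaw",np.arctan2(d[1],d[0]),np.linalg.norm(d)/2)
print(np.linalg.norm(P[0]-P[1]),np.linalg.norm(P[2]-P[3]))
print("floor wall L,R",f((297,150),.016),f((457,150),.016), "front",f((375,192),.05))
a=cv2.resize(W["color"][:,:,::-1][20:160,160:350],None,fx=4,fy=4,interpolation=cv2.INTER_CUBIC);cv2.imwrite("pics/w5c.png",a)
```

```text
[[0.6301 0.2823]
 [0.6333 0.2425]
 [0.5592 0.2376]
 [0.5607 0.2782]] [0.5958 0.2601]
yaw 0.06247759466289578 0.07191905990141396
0.03992883491093986 0.04064536357751176
floor wall L,R [0.5647288  0.31720552] [0.57415532 0.19777624] front [0.54151509 0.25647808]
```

View pics/w5c.png

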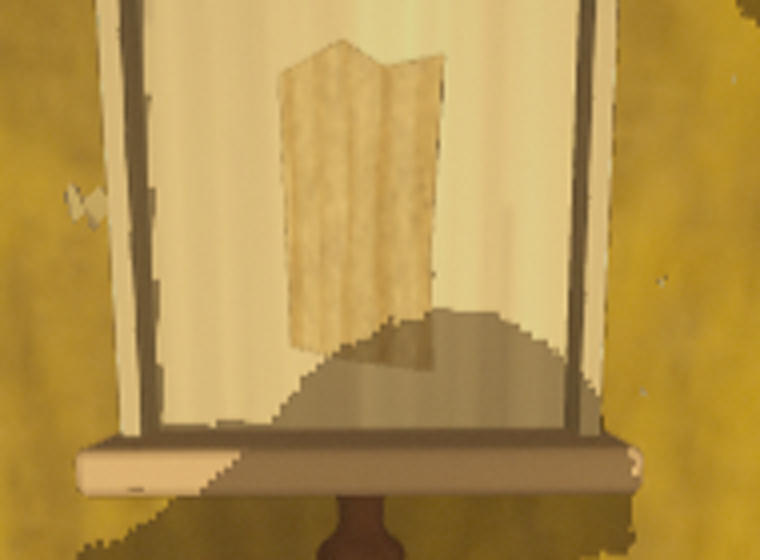

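Run:
```python
from h import *
W=np.load("w5.npy",allow_pickle=True).item()
f=lambda n,p,z: print(n,np.round(ray(W,((p[0]+.5)/1.5-.5,(p[1]+.5)/1.5-.5),z)[:2],4))
f("++",(381,295),.02);f("+-",(537,297),.02);f("-+",(377,420),.02);f("inner",(400,317),.02);f("inner-",(533,318),.02)
robot.command_gripper(.062)
c=[.596,.260]
robot.move_ptp([*c,.13],quat(-1.508))
print(robot.movel([*c,.024],max_speed=.10,stop_force=6)); st()
robot.command_gripper(0.); st("grip")
robot.movel([*c,.15],max_speed=.12); st("lift")
robot.move_ptp([.42,.19,.20],quat(YT)); st()
W=robot.snapshot("wrist"); save(W,"w6.png",f=1.5); np.save("w6.npy",W,allow_pickle=True)
```

```text
++ [0.4578 0.2456]
+- [0.4661 0.12  ]
-+ [0.3441 0.2401]
inner [0.4404 0.2287]
inner- [0.4481 0.1202]
False
 t 32.4667 p [0.5965 0.2603 0.0249] f [-0.3  0.  -0.2] open 0.0618
grip t 32.8 p [0.5967 0.2603 0.0251] f [-0.7  0.3  5.3] open 0.038
lift t 34.0 p [0.5954 0.2598 0.1488] f [ 0.   0.6 -0.3] open 0.0382
 t 35.4917 p [0.4202 0.1901 0.1998] f [-0.1 -0.3 -0.6] open 0.0382
```

View pics/w6.png

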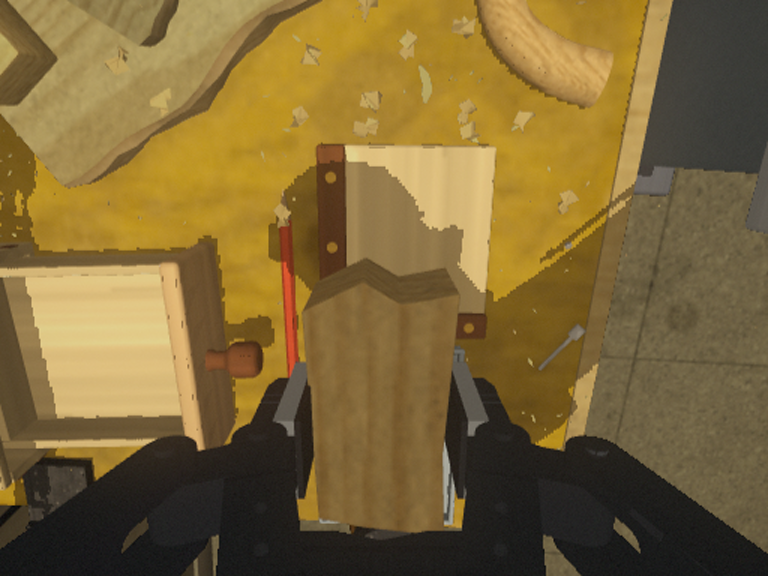

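Run:
```python
from h import *
p=[.4155,.1815]
robot.movel([*p,.06],max_speed=.12)
print(robot.movel([*p,.014],max_speed=.025,stop_force=3)); st()
W=robot.snapshot("wrist"); save(W,"w7.png",f=1.5)
robot.command_gripper(.056); st("rel")
robot.movel([*p,.12],max_speed=.12)
robot.move_ptp([.47,.20,.30],quat(YB))
W=robot.snapshot("wrist"); save(W,"w8.png",f=1.5); np.save("w8.npy",W,allow_pickle=True)
st()
```

```text
True
 t 38.25 p [0.4155 0.1815 0.0211] f [-1.  -0.2  4.2] open 0.0378
rel t 38.6167 p [0.4146 0.1808 0.0202] f [-0.4 -0.4 -0.2] open 0.0563
 t 41.1083 p [0.4697 0.1999 0.2992] f [-0.1  0.8  0.1] open 0.0562
```

View pics/w8.png

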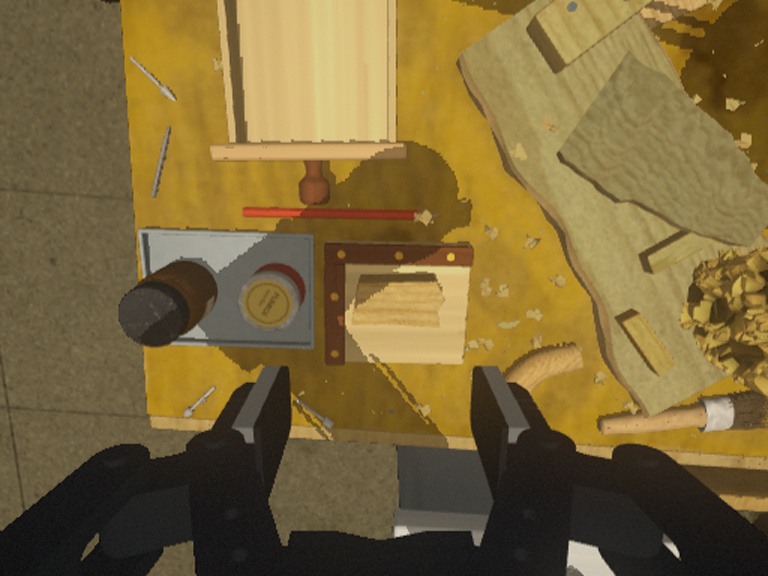

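Run:
```python
from h import *
W=np.load("w8.npy",allow_pickle=True).item()
save(W,"w8c.png",(205,150,325,250),6)
```

```text
(no output)
```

View pics/w8c.png

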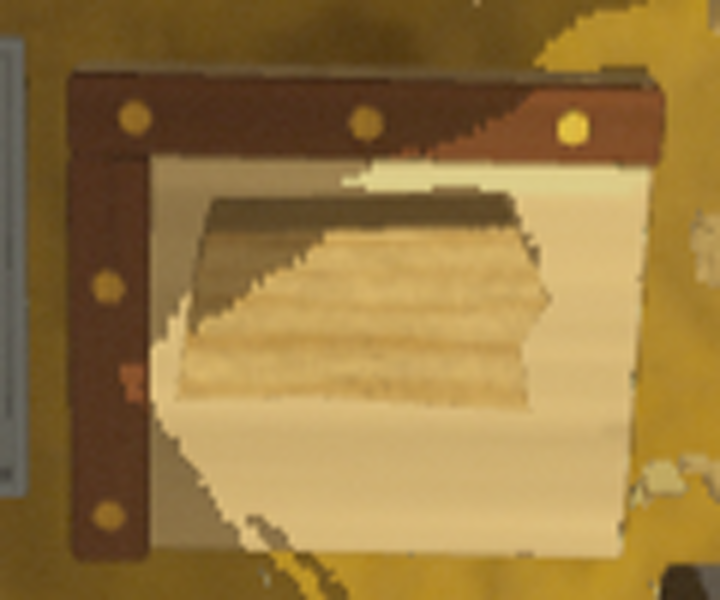

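Run:
```python
from h import *
W=np.load("w8.npy",allow_pickle=True).item()
g=lambda p,z: ray(W,((p[0]+.5)/6-.5+205,(p[1]+.5)/6-.5+150),z)[:2]
o=g((150,156),.02); ex=g((655,163),.02)-o; yaw=np.arctan2(ex[0],-ex[1]); print("corner",o,"yaw",yaw, "free --",g((620,553),.012),g((148,548),.012))
Rm=np.array([[np.cos(yaw),np.sin(yaw)],[-np.sin(yaw),np.cos(yaw)]])
for n,p,z in [("bot +x+y",(213,198),.012),("bot +x-y",(513,192),.012),("top -x+y",(178,400),.042),("top -x-y",(527,408),.042),("top+x+y",(207,230),.042),("top+x-y",(530,230),.042),("tip",(548,297),.042)]: print(n,np.round(Rm@(g(p,z)-o),4))
```

```text
corner [0.44145991 0.22793383] yaw 0.06366757797968081 free -- [0.35218502 0.11223523] [0.34480851 0.22343373]
bot +x+y [-0.0113 -0.0135]
bot +x-y [-0.009  -0.0804]
top -x+y [-0.0484 -0.0072]
top -x-y [-0.0491 -0.0821]
top+x+y [-0.0105 -0.0133]
top+x-y [-0.0095 -0.0808]
tip [-0.0241 -0.0853]
```

Run:
```python
from h import *
y=.063; o=np.array([.441,.228]); Rb=np.array([[np.cos(y),-np.sin(y)],[np.sin(y),np.cos(y)]])
c=lambda x,yy:o+Rb@np.array([x,yy])
robot.command_gripper(0.)
q=quat(-np.pi/2+y)
robot.move_ptp([*c(-.078,-.046),.10],q)
print(robot.movel([*c(-.078,-.046),.024],max_speed=.1,stop_force=5)); st()
print(robot.movel([*c(-.0545,-.046),.024],max_speed=.03,stop_force=4)); st()
robot.movel([*c(-.07,-.046),.024],max_speed=.08)
robot.movel([*c(-.07,-.046),.14],max_speed=.15)
robot.move_ptp([.47,.20,.30],quat(YB))
W=robot.snapshot("wrist"); np.save("w9.npy",W,allow_pickle=True)
save(W,"w9c.png",(205,150,325,250),6); st()
```

```text
False
 t 43.4917 p [0.3666 0.1776 0.0246] f [0.2 0.6 0.2] open -0.0001
False
 t 44.425 p [0.3894 0.1786 0.024 ] f [ 0.4 -0.2 -0.9] open 0.0002
 t 46.5167 p [0.4691 0.1998 0.2981] f [-0.1  0.3  0.1] open 0.0001
```

View pics/w9c.png

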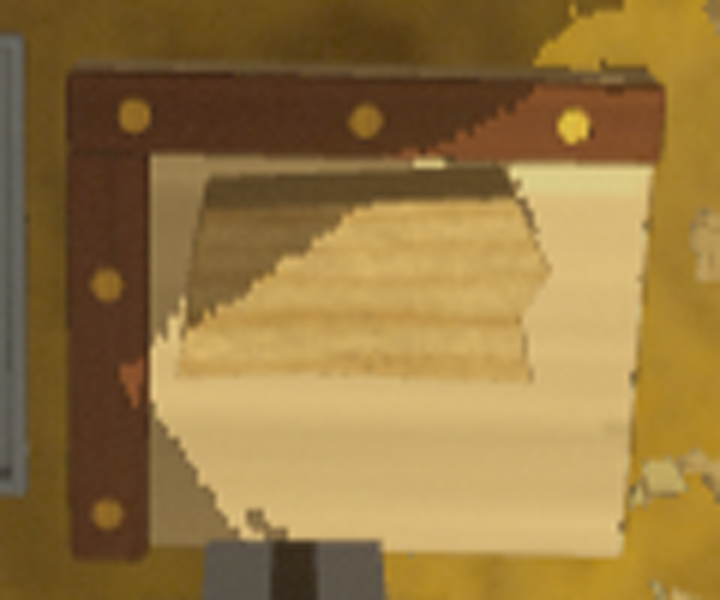

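Run:
```python
from h import *
robot.command_gripper(.055)
k=np.array([.504,.2545]); a=.08; u=np.array([np.cos(a),np.sin(a)])
robot.move_ptp([*k,.14],quat(YB))
print(robot.movel([*k,.026],max_speed=.12,stop_force=8)); st()
robot.command_gripper(0.); st("grip")
e=k+u*.108
print(robot.movel([*e,.026],max_speed=.08,stop_force=25)); st()
print(robot.movel([*(e+u*.014),.026],max_speed=.02,stop_force=12)); st()
robot.command_gripper(.05); st()
robot.movel([*(robot.sense()["eef_pos"][:2]),.16],max_speed=.15)
robot.move_ptp([.52,.25,.27],quat(YB))
W=robot.snapshot("wrist"); save(W,"w10.png",f=1.5); np.save("w10.npy",W,allow_pickle=True)
```

```text
False
 t 48.9083 p [0.5046 0.2549 0.027 ] f [ 0.5 -0.4 -0.7] open 0.0551
grip t 49.3083 p [0.5045 0.2548 0.0268] f [-1.4 -0.8  4.9] open 0.0217
False
 t 50.8083 p [0.6126 0.2638 0.0268] f [1.2 1.5 4.6] open 0.0217
True
 t 51.2833 p [0.6186 0.2643 0.0268] f [-1.4  0.1  5. ] open 0.0217
 t 51.6667 p [0.6189 0.2643 0.0265] f [0.1 0.1 0.1] open 0.05
```

View pics/w10.png

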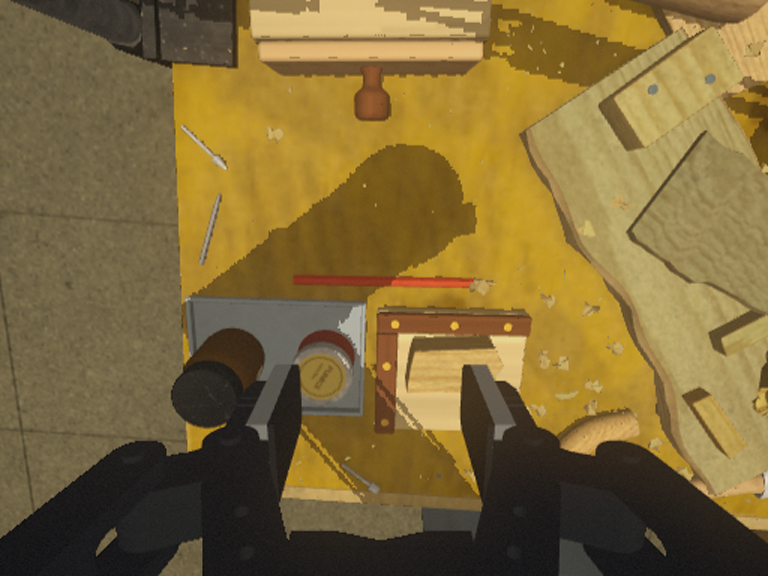

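Run:
```python
from h import *
def back(p,t,zt,zdst,op,zc):
    robot.command_gripper(op)
    robot.move_ptp([*p,zc],quat(YT))
    print(robot.movel([*p,zt],max_speed=.1,stop_force=8)); st()
    robot.command_gripper(0.); st("grip")
    robot.movel([*p,zc],max_speed=.15)
    robot.move_ptp([*t,zc],quat(YB)); st("over")
    robot.movel([*t,zdst+.018],max_speed=.12)
    print(robot.movel([*t,zdst-.005],max_speed=.03,stop_force=3)); st("down")
    robot.command_gripper(.07); st("rel")
    robot.movel([*t,.15],max_speed=.12)
back([.4085,.291],[.549,.2083],.0075,.0067,.066,.13)
back([.4035,.373],[.5395,.3053],.028,.0272,.075,.14)
robot.move_ptp([.46,.27,.30],quat(YB+.002))
W=robot.snapshot("wrist"); save(W,"w11.png",f=1.5); np.save("w11.npy",W,allow_pickle=True)
for n,z in [("stain_jar_center",.041),("pumice_tin_center",.021)]:
    print(n,[(np.round(d["location"],1),np.round(ray(W,d["location"],z)[:2],4),round(d["conf"],2)) for d in robot.boxes_of(n,"wrist")])
W1=np.load("w1.npy",allow_pickle=True).item()
for w in (W1,W):
    a=cv2.resize(w["color"][:,:,::-1],None,fx=1.5,fy=1.5);g=cv2.cvtColor(a,cv2.COLOR_BGR2GRAY)
    c=cv2.HoughCircles(g[60:200,270:530],cv2.HOUGH_GRADIENT,1,60,param1=100,param2=20,minRadius=25,maxRadius=48)[0]; print(c)
st()
```

```text
False
 t 56.6583 p [0.4088 0.2914 0.0081] f [0.3 0.4 0.6] open 0.066
grip t 56.9333 p [0.409  0.2915 0.0084] f [-1.   0.7  5.1] open 0.0503
over t 59.5583 p [0.5487 0.2084 0.1297] f [0.2 0.1 0. ] open 0.0503
True
down t 61.1833 p [0.5489 0.2082 0.0064] f [-0.4 -0.   3.7] open 0.0504
rel t 61.5083 p [0.548  0.2078 0.0055] f [ 0.1  0.4 -0.9] open 0.0699
False
 t 66.0833 p [0.4038 0.3734 0.0287] f [0.5 0.5 0.3] open 0.075
grip t 66.4083 p [0.404  0.3737 0.0292] f [-1.4  0.   5.4] open 0.0526
over t 68.9333 p [0.5393 0.3054 0.1397] f [ 0.2  0.4 -0.9] open 0.0529
True
down t 70.475 p [0.5395 0.3052 0.0272] f [0.2 0.6 4.7] open 0.053
rel t 70.7917 p [0.5386 0.3046 0.026 ] f [-0.2  0.3 -0.6] open 0.07
stain_jar_center [(array([314.6, 208.6]), array([0.4018, 0.1858]), 0.6), (array([230. ,  86.7]), array([0.5412, 0.3029]), 0.56)]
pumice_tin_center [(array([308.7,  85.6]), array([0.5506, 0.2095]), 0.85)]
[[ 67.5  71.5  39.3]
 [196.5  71.5  33.2]]
[[ 72.5  69.5  39.2]
 [197.5  67.5  35.5]]
 t 72.85 p [0.4598 0.2699 0.2981] f [ 0.4 -1.  -0.5] open 0.07
```

View pics/w11.png

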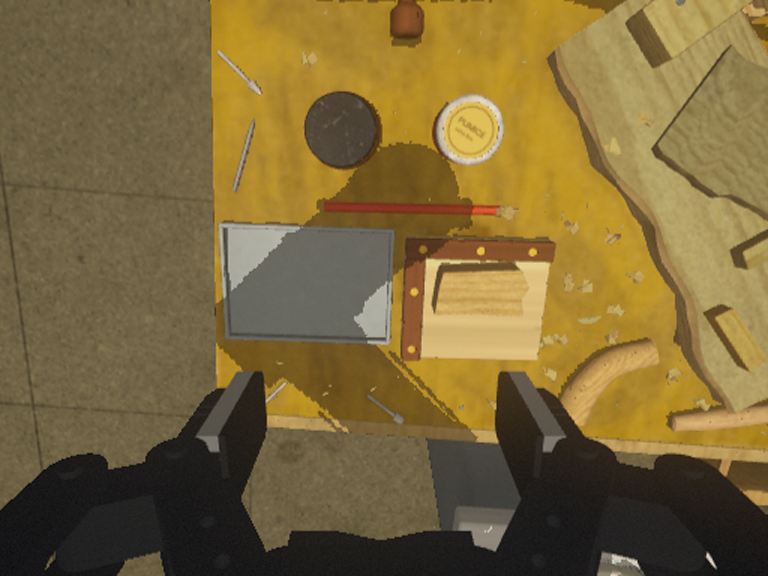

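Run:
```python
from h import *
W=np.load("w9.npy",allow_pickle=True).item()
g=lambda p,z: ray(W,((p[0]+.5)/6-.5+205,(p[1]+.5)/6-.5+150),z)[:2]
o=g((150,154),.02); e=g((655,162),.02)-o; y=np.arctan2(e[0],-e[1]); Rm=np.array([[np.cos(y),np.sin(y)],[-np.sin(y),np.cos(y)]])
for p,z in [((207,178),.012),((503,166),.012),((178,377),.042),((530,381),.042),((550,268),.042)]: print(np.round(Rm@(g(p,z)-o),4))
robot.sleep(.3); print(robot.finish_job())
```

```text
[-0.0072 -0.0121]
[-0.0034 -0.0778]
[-0.0435 -0.0073]
[-0.0432 -0.0824]
[-0.0179 -0.0853]
the job is handed in; nothing more can be done
None
```

I completed every step and handed the job in at about 73 s of the 125 s allowed. The system reports no verdict, so the figures below come from the camera images and the arm's own readings.

- **Jar and tin into the tray:** I stood the jar and then the tin in the drip tray, and a picture showed both upright there.
- **Drawer out:** I pulled it by the knob until it hit its stop. The knob moved about 70 mm, which puts the joint near 0.115 m.
- **Blank on the board:** I laid it flat in the corner. The first placing measured about 9 mm off the long strip, so I nudged it about 5 mm closer. Its centre is now about (-24, -46) mm from the board corner, inside both limits, and it is 1–3° off square.
- **Drawer shut:** I pushed it in by the knob until the force stop tripped. It moved back the full 115 mm, and the picture shows the front against the box.
- **Jar and tin put back:** I returned the tin first, then the jar. Comparing before and after pictures from almost the same viewpoint, each stands upright within about 2–4 mm of its starting point.

**Disagreements:** the cameras differed by 3–5 mm on where the board edge is. The network also gave one false jar detection, at the blank, which I ignored after checking the picture. No check failed.

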